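Slide the battery box home and start the charge

ROBOT

A 6-joint arm with a two-finger parallel gripper is mounted at the origin on a cart in front of the work surface, level with it; the furniture and walls round the work are solid. World frame = base frame: x ahead of the robot, y to its left, z up, the work surface at z = 0. Lengths are in m, angles in degrees, forces in N, time in s.
With the tool pointing down it reaches from about 0.375 to 0.9 m from the base axis. Payload 3.1 kg.
Tool frame: the origin (TCP) lies between the finger pads; the fingertips stand 19 mm ahead of it and the grasp point (between the pads) is the TCP; z points along the fingers, x is the direction in which the jaws open and shut, and the axes are right-handed (so a half turn about z gives the same grasp; the last joint's range is limited). The gripper opens to 87 mm and grips with 3 to 60 N. Pads are 19 mm wide; open, the fingers measure 117 mm over their backs; the gripper's body (75 mm by 190 mm) begins 51 mm behind the grasp point.
Start: joints at [61.335, 30.224, 82.088, -0, 67.689, -10.227], TCP at [0.198, 0.593, 0.242] pointing down, gripper open.
Joint ranges: [-176.69, 176.69], [-43.24, 126.21], [12.49, 139.97], [-82, 262], [0, 151.66], [-163.58, 163.58]. Speed limits (degrees/s): [159.86, 159.86, 180, 180, 180, 180].

INTERFACE

Orientations are given as a 3x3 rotation matrix whose columns are the frame's x, y, z axes.
In Python, from rig import read_state, capture, camera_info, hand_in, spot_in, silhouettes gives the robot as it stands.
- The arm moves only by the shell command python3 -m jog 'ROWS'. ROWS is text: rows parted by semicolons, each of 7 numbers parted by spaces: the shift along the tool's x, y, z in m, then the turn, a rotation vector about the tool's x, y, z in degrees, then the opening, from 0 (shut) to 1 (fully open). A call has 1 to 8 rows; each row is the pose to reach, as a shift and turn from the pose commanded when the call began, along the tool's axes at that moment; what a row does not reach only later rows make up. A row lasts 1/8 s, in which the tool goes at most 62.5 mm and 10.7 degrees, less where a joint would pass 70% of its speed; a pose out of reach is approached as far as the arm can. A call with a gripper value outside its range is refused whole. The fingers move at their own pace and stop on an object; the grip force is fixed at half the most. Time passes only in rows, so rows that repeat a pose let the fingers close. It gives the time, the measured TCP pose, the force and the opening at its end, in the units of the state.
- read_state(): the state, without advancing time (a new reading comes with each control period).
- capture(name): name is "scene" or "top" or "wrist"; returns (picture, depth): 480x640x3 uint8, red, green, blue; 480x640 float32, m along the optical axis (not along the pixel's ray), 0 where there is no reading.
- camera_info(name): a dict with "vfov" (degrees; the focal length in pixels is half the picture's height over the tangent of half this angle, whatever the lens; pixels are square), "cx", "cy" (the principal point, pixels), "dist" ([k1, k2, p1, p2, k3] as OpenCV has them; the pictures are not rectified), "R" (3x3) and "t" (3): a world point X has camera coordinates R X + t; the wrist camera has in their place "tool_from_camera" (4x4, takes a point from camera to tool coordinates, whose origin is the TCP and whose axes are the tool frame's). Camera axes: x right, y down, z forward; pixel columns grow to the right and rows downward; lengths in m; the calibration is good to about 2 mm. A picture is of the moment at which its call begins: read the wrist's pose just before it. camera_info takes no time and is no camera call.
- hand_in(): hands the job in, once; it reports no verdict.
Trained networks look in the newest picture that a camera, given by its name, has taken for a name from the list of things; names that differ only in an ending like _2 or _b are one class to them, and where a whole thing is asked for, a point or a joint stands for the part that bears it (a point fixed in the world has none). Each returns a list of dicts, best first, with "score" (0 to 1); they miss things now and then, are a little off and sometimes report something else, mostly with a low value. They report only what shows in the picture. A call takes as long as a camera call. They do not tell look-alikes from the thing itself.
- spot_in(label, camera): "centre" ([x, y, z] in m, in world coordinates, good to about 4 mm: the middle of the surface that is visible of it).
- silhouettes(label, camera): "region" (480x640 bool, what is visible of it).
The state is a dict: "time_s": time; "joint_positions": joint angles; "qvel": joint speeds; "tau": joint torques, N m; "position": TCP position; "tcp_rot": TCP orientation; "force": force on the tool from outside, world axes, zero at the start; "moment": the same for the moment, N m; "opening": opening from 0.0 (shut) to 1.0 (fully open).
Only numpy, scipy, OpenCV 4.12 (cv2) and the standard library are available. Lean on these libraries where they do the work, as an engineer would, in place of code of your own. Each camera call takes 0.05 s, during which the arm holds its last target.

TASK

Push the heavy battery box (black, orange lid) across the bench into the charging dock, between its guides, until it is fully home against the dock's back wall; push it low so that it slides upright - no tipping, no picking up. Then press the dock's green button all the way down, and take the hand away. Leave the other things on the bench where they are.

Things in the scene. Friction and masses are not known exactly. Their poses are not given: they have to be found in the camera images.
- battery: Loose heavy battery box, black, orange lid: 54 (x) x 140 (y) x 80 (z) mm, 0.85 to 1.15 kg, flat sides; slides at about 4 to 15 N. Pushed along its thin way (x) higher than about 37 mm above the bench it may tip over. Origin: centre of its underside; z up, x along its 54 mm thickness, y along its 140 mm width. It starts before the dock's mouth, often off to one side and askew (up to about 14 degrees).
- dock: Fixed grey charging dock, opening to its own -x (towards the robot). Origin: on the bench at the centre of the seat; with the battery box fully home its origin is here and its axes are parallel to the dock's. x points into the dock, y to its left, z up. Back wall: front face at x = +27.5 mm, 196 mm wide, 67 mm high. No floor: the box slides on the bench itself.
- dock_mouth (a point): Middle of the dock's mouth on the bench, at x = -58 mm in the dock frame. Two dark steel guides 28 mm high run inward from here: inside they are about 186 mm apart at the mouth, narrow by x = -15 mm to 160 mm (10 mm of play each side of the box), then run straight and parallel to the back wall.
- charge_button_top (a point): Centre of the top face of the round green push button, 28 mm across, facing straight up, 80 mm above the bench, on a grey pod at the left (+y) side of the dock, outside the guide: x = +30, y = +128 mm in the dock frame. Nothing close by is higher.
- charge_button (a joint): Travel of the green button: 0 up, about 0.006 m fully down; a spring needs about 5 N to press it fully and returns it when let go.
- mug: Striped mug, bystander, 86 x 120 x 90 mm, origin at the centre of its underside.
- tape_yellow: Roll of yellow tape lying flat, bystander, 58 x 56 x 19 mm, origin at the centre of its underside.
- marker_blue: Marker with blue cap lying down, bystander, 135 x 15 x 16 mm.
- screwdriver_small: Small red screwdriver lying down, bystander, 144 x 17 x 17 mm.
- multimeter: Dark grey multimeter lying flat, bystander, 145 x 70 x 43 mm, origin at the centre of its underside.
- heat_sink: Finned aluminium heat sink, bystander, 50 x 60 x 28 mm, origin at the centre of its underside.
Not all that is in view belongs to the job. Several things look just like the battery: the one meant starts farthest to the robot's left.

How it is judged (in metres and radians):
On the way, in this order (a step that is already met when the one before it is completed fails the run):
1. the battery box stands fully home in the dock (x of battery in the frame of dock between -0.006 and 0.006 m and y of battery in the frame of dock between -0.013 and 0.013 m and angle between battery's own z axis and vertical below 0.05 rad), for 0.2 s.
2. then the green button is pressed down (at least 4.5 of its 6 mm) (value of joint charge_button above 0.0045 m), for 0.05 s.
At the end, for the whole second after the job is handed in: The battery box stands upright and at rest between the dock's guides, its origin within 6 mm of the dock's origin in depth and 13 mm sideways, square to the dock within 4 degrees, and the green button, pressed after that, is up again (all of step 1 and angle between the x axis of battery and the x axis of dock, either way round below 0.07 rad and linear speed of battery below 0.01 m/s and value of joint charge_button below 0.002 m); the robot touches nothing.
It fails at once if the battery box is tipped by more than about 9 degrees (angle between battery's own z axis and vertical above 0.16 rad).
It fails at once if the battery box is lifted off the bench (more than 10 mm) (height (world z) of battery above 0.01 m).
It fails at once if a bystander is shifted by more than 20 mm (distance of any of mug, tape_yellow, marker_blue, screwdriver_small, multimeter, heat_sink from where it was at the start of the episode above 0.02 m).
It also fails if it takes over 72 s, if anything falls off the work surface, if the arm or the gripper's body presses on something with over 40 N, if the wrist force passes 120 N, or if a joint passes its speed limit or range.

## Working session

There is one attempt and no reset: what is moved stays moved. The work goes in short steps, Python scripts to look and compute and a shell command to move; the robot and the scene stay as the last step left them, time stands still between calls to the robot, and variables do not carry over. Pictures are saved under pics/ and viewed, and the job is handed in when it is done.

```bash
ls; mkdir -p pics
python3 - <<'E'
from rig import *
import cv2
s=read_state(); print(s['time_s'],s['position'],s['tcp_rot'],s['opening'])
for n in ("scene","top"):
    p,d=capture(n); cv2.imwrite(f'pics/{n}0.png',p[:,:,::-1]); i=camera_info(n); print(n,i)
    for l in ("battery","dock"):
        print(l,[(r['score'],r['centre']) for r in spot_in(l,n)])
E
```

```text
pics
0.0 [0.19731167 0.59231516 0.24057575] [[ 3.16264951e-01  9.48670323e-01 -1.04870343e-03]
 [ 9.48668500e-01 -3.16266445e-01 -1.90095324e-03]
 [-2.13504763e-03 -3.93667031e-04 -9.99997643e-01]] 0.99948254178653
scene {'vfov': 57.58566300544855, 'cx': 318.7302310520632, 'cy': 240.98566095696336, 'dist': array([-0.08148277,  0.        ,  0.        ,  0.        ,  0.        ]), 'R': array([[ 0.6736596 , -0.73898929,  0.00880693],
       [-0.48897424, -0.45461907, -0.74446336],
       [ 0.55415425,  0.49720853, -0.66760523]]), 't': array([-0.42393679,  0.30934646,  0.83511687])}
battery [(0.85, [0.4366, 0.1471, 0.0645]), (0.73, [0.5775, -0.1083, 0.068]), (0.63, [0.386, -0.0632, 0.0724])]
dock [(0.72, [0.6287, 0.171, 0.0376])]
top {'vfov': 55.137431421403846, 'cx': 319.11192035463733, 'cy': 241.62620418281097, 'dist': array([-0.10305008,  0.        ,  0.        ,  0.        ,  0.        ]), 'R': array([[-0.01395022, -0.99984604,  0.01064322],
       [-0.98984508,  0.0123032 , -0.14161689],
       [ 0.14146414, -0.01251072, -0.98986432]]), 't': array([-0.07252903,  0.55552505,  0.97569467])}
battery [(0.7, [0.4486, 0.1542, 0.0791]), (0.62, [0.404, -0.0451, 0.0795])]
dock [(0.8, [0.6362, 0.1894, 0.0623])]
```

View pics/scene0.png

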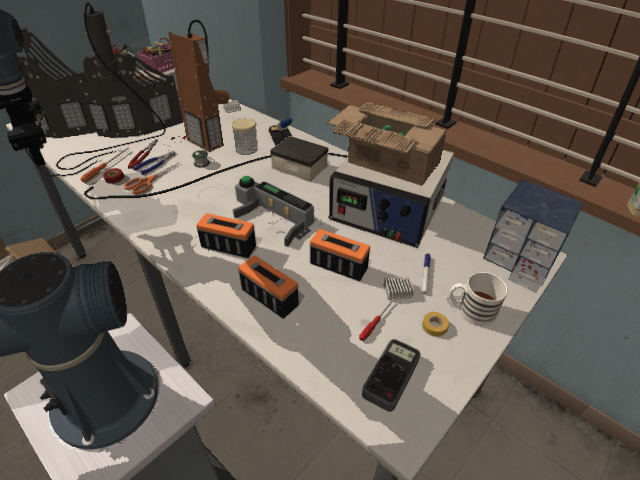

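View pics/top0.png

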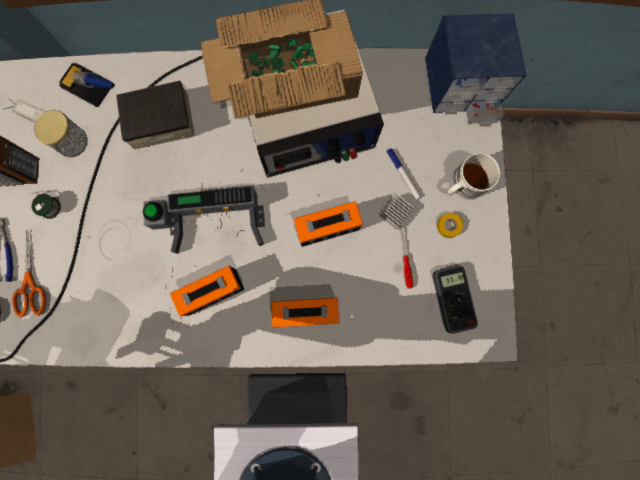

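The look-alikes in the top view are at pixels (207,290), (305,312) and (328,223). World +y is image-left, so the box at (207,290) is the leftmost one and the one meant. I'll confirm with a crop and measure the poses.

```bash
cat > h.py <<'E'
from rig import *
import cv2, numpy as np
def K(i):
    f=240/np.tan(np.radians(i['vfov']/2)); return np.array([[f,0,i['cx']],[0,f,i['cy']],[0,0,1]])
def onplane(i,px,z):
    n=cv2.undistortPoints(np.array(px,float).reshape(-1,1,2),K(i),i['dist']).reshape(-1,2)
    d=np.c_[n,np.ones(len(n))]@i['R']; c=-i['R'].T@i['t']
    return c+d*((z-c[2])/d[:,2])[:,None]
def cloud(i,d):
    v,u=np.mgrid[0:480,0:640]; n=cv2.undistortPoints(np.stack([u,v],-1).reshape(-1,1,2).astype(float),K(i),i['dist']).reshape(-1,2)
    P=np.c_[n,np.ones(len(n))]*d.reshape(-1,1)
    return ((P-i['t'])@i['R']).reshape(480,640,3)
def rect(P):
    r=cv2.minAreaRect((P[:,:2]*1000).astype(np.float32)); b=cv2.boxPoints(r)
    e=[b[1]-b[0],b[2]-b[1]]; L=max(e,key=np.linalg.norm); L=L if L[1]>0 else -L
    return np.round(r[0],1),np.round(r[1],1),'yaw',round(float(np.degrees(np.arctan2(-L[0],L[1]))),2)
def battery(n,p,box):
    i=camera_info(n); hsv=cv2.cvtColor(p,cv2.COLOR_RGB2HSV)
    m=cv2.inRange(hsv,(5,170,90),(20,255,255)); x0,y0,x1,y1=box
    mm=np.zeros_like(m); mm[y0:y1,x0:x1]=m[y0:y1,x0:x1]
    nn,lab,st,ce=cv2.connectedComponentsWithStats(mm); k=1+st[1:,4].argmax()
    ys,xs=np.where(lab==k); return onplane(i,np.c_[xs,ys],0.08)
E
python3 - <<'E'
from h import *
p,d=capture('top'); i=camera_info('top')
print('batt',rect(battery('top',p,(150,255,260,330))))
P=cloud(i,d)
sc,ds=capture('scene'); isc=camera_info('scene'); Ps=cloud(isc,ds)
for nm,pt in (('top',P),('scene',Ps)):
  c=silhouettes('dock',nm)
  if c:
    m=c[0]['region']; Q=pt[m]; Q=Q[Q[:,2]>0.005]; print(nm,c[0]['score'],len(Q))
    for lo,hi in ((.055,.075),(.015,.035),(.074,.09)):
        q=Q[(Q[:,2]>lo)&(Q[:,2]<hi)]; print(lo,len(q),rect(q) if len(q) else '')
# green button
hsv=cv2.cvtColor(p,cv2.COLOR_RGB2HSV); g=cv2.inRange(hsv,(50,120,60),(80,255,255)); g[:190]=0;g[230:]=0;g[:,:135]=0;g[:,170:]=0
ys,xs=np.where(g>0); print('btn',onplane(i,np.c_[xs,ys],.08).mean(0),rect(onplane(i,np.c_[xs,ys],.08)), np.median(P[g>0],0))
crop=cv2.resize(p[160:330,130:370],None,fx=3.3,fy=3.3,interpolation=cv2.INTER_CUBIC); cv2.imwrite('pics/crop.png',crop[:,:,::-1])
E
```

```text
batt (array([447.8, 163.4]), array([ 54.6, 138.9]), 'yaw', 24.73)
top 0.7 3258
0.055 1893 (array([643.9, 186.9]), array([ 58.1, 254. ]), 'yaw', 11.9)
0.015 727 (array([598.1, 179. ]), array([122.2, 249.4]), 'yaw', 7.54)
0.074 131 (array([621.7, 285.8]), array([27.4, 24.9]), 'yaw', -7.19)
scene 0.78 2292
0.055 802 (array([644.3, 184.6]), array([ 55.8, 249.1]), 'yaw', 11.59)
0.015 689 (array([600.3, 180.3]), array([123.3, 250.6]), 'yaw', 7.14)
0.074 38 (array([624.5, 283.7]), array([25.9, 21. ]), 'yaw', -61.13)
btn [0.62214907 0.28595621 0.08      ] (array([622. , 286.6]), array([25.9, 25.8]), 'yaw', -44.28) [0.62251406 0.28603331 0.07960001]
```

View pics/crop.png

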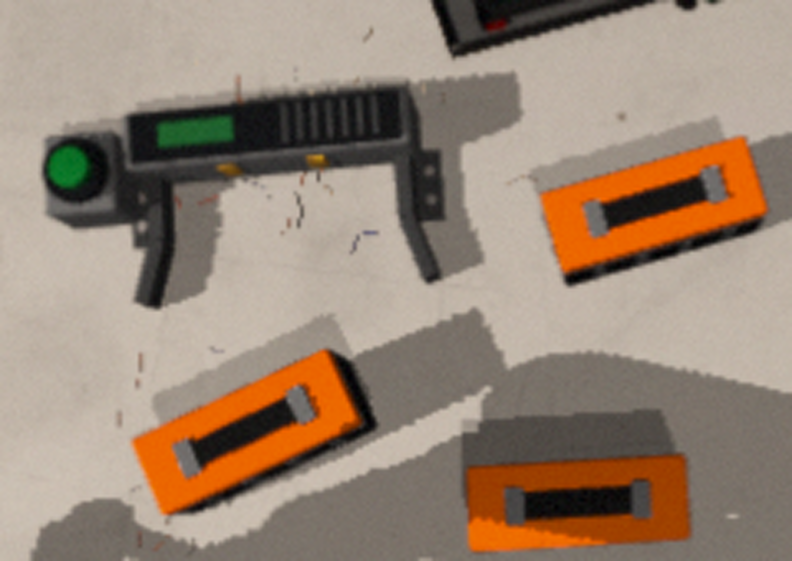

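Run:
```python
from h import *
for n in('top','scene'):
  p,d=capture(n); i=camera_info(n); P=cloud(i,d); m=silhouettes('dock',n)[0]['region']
  Q=P[m]
  q=Q[(Q[:,2]>.062)&(Q[:,2]<.072)&(Q[:,1]<.262)&(Q[:,0]>.58)]
  print(n,len(q),rect(q))
  ys=np.arange(.10,.25,.01); f=[];b=[]
  for y in ys:
    s=q[abs(q[:,1]-y)<.006]
    f.append(s[:,0].min() if len(s) else np.nan); b.append(s[:,0].max() if len(s) else np.nan)
  print(np.round(f,4),np.round(b,4))
  f=np.array(f);b=np.array(b);k=~np.isnan(f)
  print('slopes deg',[np.degrees(np.arctan(-np.polyfit(ys[k],v[k],1)[0])) for v in (f,b)])
  # guides
  g=Q[(Q[:,2]>.02)&(Q[:,2]<.034)]
  for x in np.arange(.53,.64,.01):
    s=g[abs(g[:,0]-x)<.004]; s=np.sort(s[:,1]); 
    l=s[s>.18]; r=s[s<.18]; print(round(x,2),'L',(l.min().round(4),l.max().round(4)) if len(l) else '', 'R',(r.min().round(4),r.max().round(4)) if len(r) else '')
```

```text
top 1277 (array([650. , 159.3]), array([ 37.9, 192.8]), 'yaw', 5.42)
[0.6387 0.6369 0.6346 0.635  0.6349 0.6349 0.633  0.633  0.6328 0.6315
 0.631  0.6294 0.6275 0.6276 0.627 ] [0.6749 0.672  0.6727 0.671  0.6705 0.669  0.6682 0.6667 0.6646 0.6653
 0.6625 0.6629 0.6629 0.6614 0.6614]
slopes deg [np.float64(4.3742536236643526), np.float64(5.625331480733268)]
0.53 L  R 
0.54 L (np.float64(0.2421), np.float64(0.2562)) R 
0.55 L (np.float64(0.2409), np.float64(0.2544)) R (np.float64(0.053), np.float64(0.0573))
0.56 L (np.float64(0.2389), np.float64(0.2526)) R (np.float64(0.0477), np.float64(0.0616))
0.57 L (np.float64(0.2362), np.float64(0.25)) R (np.float64(0.05), np.float64(0.0658))
0.58 L (np.float64(0.2346), np.float64(0.2473)) R (np.float64(0.0546), np.float64(0.0685))
0.59 L (np.float64(0.2347), np.float64(0.2461)) R (np.float64(0.0593), np.float64(0.073))
0.6 L (np.float64(0.2359), np.float64(0.283)) R (np.float64(0.0635), np.float64(0.075))
0.61 L (np.float64(0.2366), np.float64(0.2614)) R (np.float64(0.0637), np.float64(0.0753))
0.62 L (np.float64(0.2368), np.float64(0.2621)) R 
[... 669 characters left out ...]
, np.float64(0.2503)) R (np.float64(0.0486), np.float64(0.0595))
0.57 L (np.float64(0.2345), np.float64(0.2492)) R (np.float64(0.0524), np.float64(0.0635))
0.58 L (np.float64(0.2337), np.float64(0.2479)) R (np.float64(0.0556), np.float64(0.0697))
0.59 L (np.float64(0.2346), np.float64(0.2467)) R (np.float64(0.0602), np.float64(0.0746))
0.6 L (np.float64(0.2343), np.float64(0.3063)) R (np.float64(0.0635), np.float64(0.0755))
0.61 L (np.float64(0.2356), np.float64(0.2636)) R (np.float64(0.0635), np.float64(0.0766))
0.62 L (np.float64(0.2188), np.float64(0.2646)) R (np.float64(0.0653), np.float64(0.0754))
0.63 L (np.float64(0.1805), np.float64(0.2635)) R (np.float64(0.0655), np.float64(0.1796))
```

The crop confirms it: at top-view pixel (207,290) stands a black box with an orange lid, the leftmost of the three. Its centre is about (448,163) mm with yaw ≈ 24.7°. The dock origin is about (605,156) mm with yaw ≈ 4.8°.

My plan is to push with the open gripper (jaws along the box's width, two contacts), tilted slightly so the tips lead. The face will then align itself to the fingers. First I move above the approach point.

```bash
cat >> h.py <<'E'
def plan(target,yaw=None,tilt=0):
    s=read_state(); R=np.array(s['tcp_rot']); p=np.array(s['position'])
    print('shift tool',np.round(R.T@(np.array(target)-p),4))
    if yaw is not None:
        from scipy.spatial.transform import Rotation as Ro
        c,si=np.cos(np.radians(yaw)),np.sin(np.radians(yaw))
        fw=np.array([c,si,0]); dn=np.array([0,0,-1.]); x=np.cross(fw,dn)
        B=np.c_[x,fw,dn]@Ro.from_rotvec([-np.radians(tilt),0,0]).as_matrix()
        print('turn',np.round(Ro.from_matrix(R.T@B).as_rotvec(degrees=True),2))
E
python3 -c "
from h import *
plan([.368,.170,.16],-6,5)"
```

```text
shift tool [-0.3474  0.2954  0.0815]
turn [ -4.98   0.54 -12.43]
```

```bash
python3 -m jog '-0.347 0.295 0.04 -5 0.5 -12.4 1;-0.347 0.295 0.06 -5 0.5 -12.4 1;-0.347 0.295 0.08 -5 0.5 -12.4 1;-0.347 0.295 0.08 -5 0.5 -12.4 1;-0.347 0.295 0.08 -5 0.5 -12.4 1;-0.347 0.295 0.08 -5 0.5 -12.4 1;-0.347 0.295 0.08 -5 0.5 -12.4 1;-0.347 0.295 0.08 -5 0.5 -12.4 1'; python3 -c "
from h import *
s=read_state();print(s)
plan([.368,.170,.036],-6,5)
p,d=capture('top'); print('batt',rect(battery('top',p,(150,255,260,330))));cv2.imwrite('pics/t1.png',p[:,:,::-1])"
```

```text
time_s: 1.7
position: [0.3689, 0.1679, 0.1613]
tcp_rot: [[0.109, 0.99, 0.087], [0.994, -0.108, -0.01], [-0.001, 0.088, -0.996]]
force: [0.5, -0.2, 0.7]
opening: 0.999
{'time_s': 1.7, 'joint_positions': array([  9.61822136,  20.9802769 , 120.12810278,  -2.54055441,
        34.08802625, -72.08422703]), 'qvel': array([-28.06642776,   3.45806947,   4.83396309,   4.20755897,
        -9.57028036, -31.47075883]), 'tau': array([  1.18977964, -27.86254585,  -8.80203992,  -0.19491776,
        -0.11765592,   0.25039139]), 'position': array([0.36889906, 0.16787968, 0.16134963]), 'tcp_rot': array([[ 1.08959457e-01,  9.90219675e-01,  8.71368632e-02],
       [ 9.94045807e-01, -1.08462557e-01, -1.04311015e-02],
       [-8.77994982e-04,  8.77546006e-02, -9.96141736e-01]]), 'force': array([ 0.52229764, -0.2029723 ,  0.73819195]), 'moment': array([ 0.01680281,  0.07905831, -0.00681169]), 'opening': 0.9990113087099458}
shift tool [ 0.0021 -0.0121  0.1248]
turn [ 0.03  0.07 -0.25]
batt (array([448.1, 163.4]), array([ 53.9, 139.1]), 'yaw', 24.83)
```

View pics/t1.png

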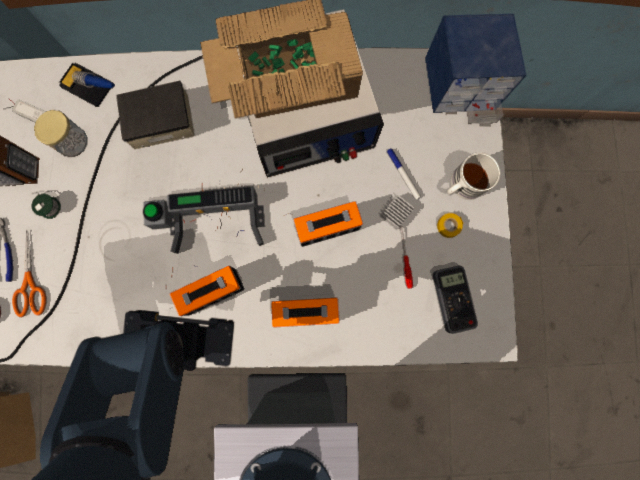

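The hand is behind the box and clear of it (about (180,340) in the top view), so I descend.

```bash
python3 -m jog '0.002 -0.006 0.05 0 0 0 1;0.002 -0.01 0.09 0 0 0 1;0.002 -0.012 0.115 0 0 0 1;0.002 -0.012 0.125 0 0 0 1;0.002 -0.012 0.125 0 0 0 1'; python3 -c "
from h import *
print(read_state()['force'],read_state()['position'])
p,d=capture('scene');cv2.imwrite('pics/s2.png',cv2.resize(p[180:340,140:380],None,fx=3.3,fy=3.3)[:,:,::-1])"
```

```text
time_s: 2.38
position: [0.3672, 0.1727, 0.0358]
tcp_rot: [[0.105, 0.991, 0.087], [0.995, -0.104, -0.01], [-0.001, 0.087, -0.996]]
force: [-0.1, -0.2, -0.2]
opening: 1.0
[-0.12421749 -0.17616941 -0.21565267] [0.36717692 0.17271426 0.03582684]
```

View pics/s2.png

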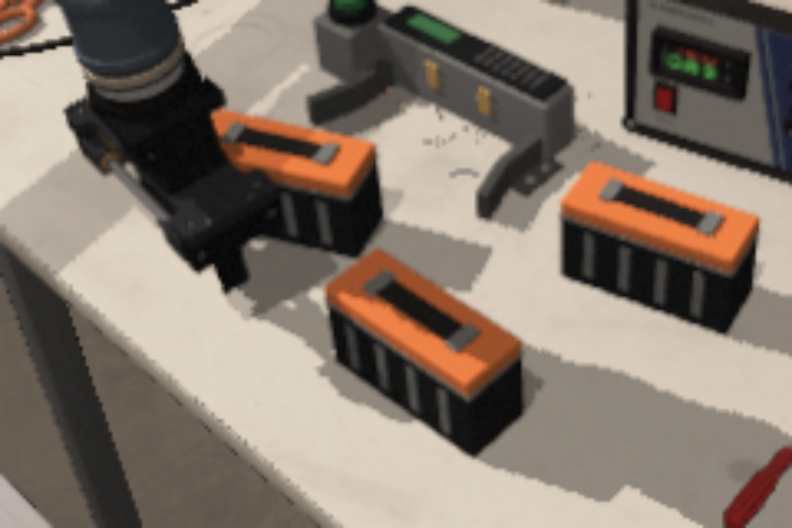

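The hand is low behind the box with the body above it, and nothing is touching. I push forward gently so the left finger turns the box square.

```bash
python3 -m jog '0 0.010 0.001 0 0 0 1;0 0.017 0.0015 0 0 0 1;0 0.023 0.002 0 0 0 1;0 0.029 0.0025 0 0 0 1;0 0.035 0.003 0 0 0 1;0 0.041 0.0035 0 0 0 1;0 0.046 0.004 0 0 0 1;0 0.05 0.0044 0 0 0 1'; python3 -c "
from h import *
print(read_state()['force'])
p,d=capture('top');print('batt',rect(battery('top',p,(140,200,290,330))));cv2.imwrite('pics/t3.png',cv2.resize(p[170:370,100:340],None,fx=3.3,fy=3)[:,:,::-1])"
```

```text
time_s: 3.42
position: [0.4138, 0.1673, 0.0366]
tcp_rot: [[0.103, 0.991, 0.081], [0.995, -0.103, -0.011], [-0.002, 0.082, -0.997]]
force: [-6.9, 4.8, 5.1]
opening: 0.998
[-6.93966485  4.84444977  5.08984082]
batt (array([469.2, 150.1]), array([ 53.9, 139.8]), 'yaw', 13.45)
```

View pics/t3.png

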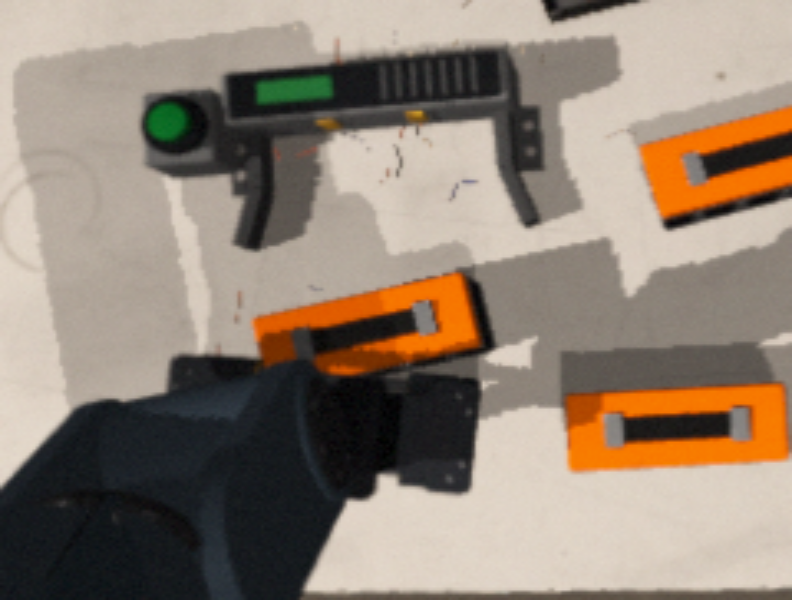

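The box is now at (469,150) with yaw 13.5°, and the left finger has got close to its end. I back off slightly, recentre, turn the hand to yaw 3° and push on.

```bash
python3 -c "
from h import *
plan([.404,.148,.036],3,5)"
```

```text
shift tool [-0.0203 -0.0086 -0.0001]
turn [-0.24  0.87 -8.91]
```

```bash
python3 -m jog '0 -0.013 0 0 0 0 1;-0.01 -0.013 0 0 0 -4 1;-0.02 -0.013 0 0 0.9 -8.9 1;-0.02 -0.013 0 0 0.9 -8.9 1'; python3 -c "
from h import *
print(read_state()['force'])
p,d=capture('top');print('batt',rect(battery('top',p,(140,200,290,330))))
plan([.440,.1495,.036],3,5)"
```

```text
time_s: 3.98
position: [0.4021, 0.1481, 0.0352]
tcp_rot: [[-0.047, 0.995, 0.088], [0.999, 0.047, 0.006], [0.001, 0.088, -0.996]]
force: [-0.6, 0.9, -0.2]
opening: 1.001
[-0.5515106   0.94551169 -0.20323624]
batt (array([469.6, 149.6]), array([ 55. , 139.9]), 'yaw', 13.09)
shift tool [-0.0007  0.0377  0.0025]
turn [ 0.08 -0.05 -0.27]
```

```bash
python3 -m jog '0 0.015 0.001 0 0 0 1;0 0.021 0.0015 0 0 0 1;0 0.026 0.002 0 0 0 1;0 0.031 0.0025 0 0 0 1;0 0.036 0.003 0 0 0 1;0 0.041 0.0035 0 0 0 1;0 0.046 0.004 0 0 0 1;0 0.051 0.0044 0 0 0 1'; python3 -c "
from h import *
print(read_state()['force'])
p,d=capture('top');print('batt',rect(battery('top',p,(140,200,290,330))));cv2.imwrite('pics/t4.png',cv2.resize(p[170:370,100:340],None,fx=3.3,fy=3)[:,:,::-1])"
```

```text
time_s: 5.03
position: [0.445, 0.1512, 0.0342]
tcp_rot: [[-0.051, 0.996, 0.07], [0.999, 0.051, 0.004], [0.001, 0.07, -0.998]]
force: [-12.1, -0.2, 9.4]
opening: 0.999
[-12.14418199  -0.22073961   9.36899988]
batt (array([496.8, 146.8]), array([ 28.6, 138.7]), 'yaw', 1.3)
```

View pics/t4.png

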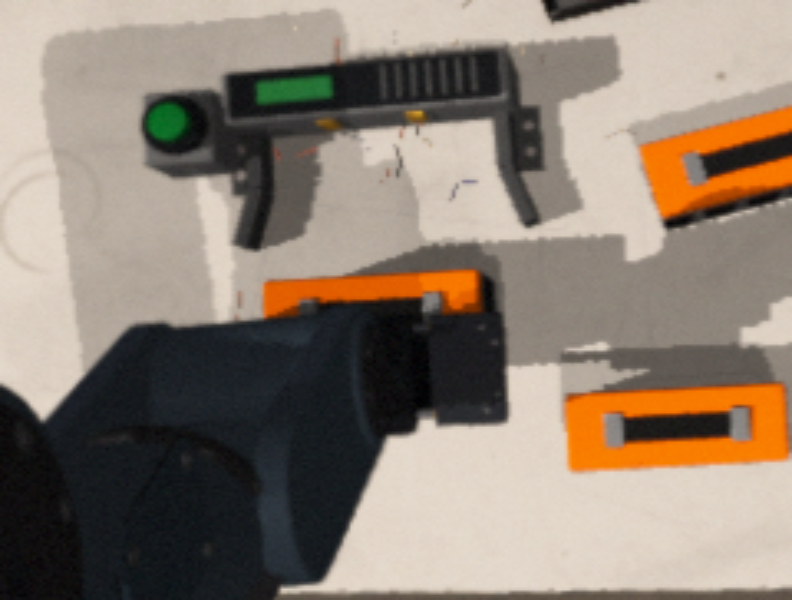

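The box is now nearly square (yaw ≈ 2°) at about (484,146). The remaining heading is about 4.7°, the same as the dock's. I push on towards the mouth, turning the hand by 2°.

```bash
python3 -m jog '0 0.007 0.0006 0 0 -0.5 1;0.0005 0.014 0.0012 0 0 -1 1;0.001 0.021 0.0018 0 0 -1.5 1;0.001 0.028 0.0024 0 0 -2 1;0.0015 0.035 0.003 0 0 -2 1;0.0015 0.042 0.0036 0 0 -2 1;0.002 0.049 0.0042 0 0 -2 1;0.002 0.055 0.0046 0 0 -2 1'; python3 -c "
from h import *
print(read_state()['force'])
p,d=capture('top');print('batt',rect(battery('top',p,(140,200,290,330))));cv2.imwrite('pics/t5.png',cv2.resize(p[170:370,100:340],None,fx=3.3,fy=3)[:,:,::-1])
p,d=capture('scene');cv2.imwrite('pics/s5.png',cv2.resize(p[150:310,140:380],None,fx=3.3,fy=3.3)[:,:,::-1])"
```

```text
time_s: 6.08
position: [0.5019, 0.156, 0.0341]
tcp_rot: [[-0.085, 0.994, 0.074], [0.996, 0.085, 0.005], [-0.002, 0.074, -0.997]]
force: [-7.7, -0.4, 3.0]
opening: 1.003
[-7.70381011 -0.39032753  3.04474198]
batt (array([399.9,   4. ]), array([37.6, 53.6]), 'yaw', 89.88)
```

View pics/t5.png

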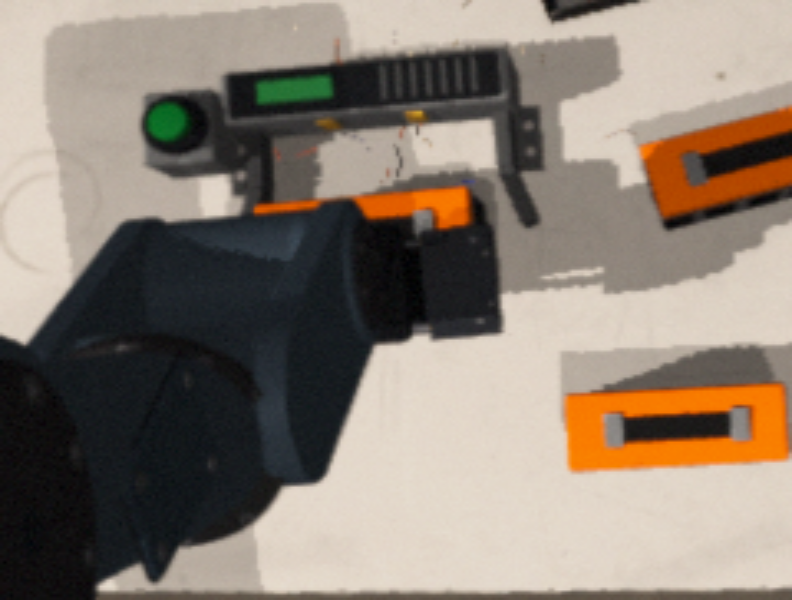

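View pics/s5.png

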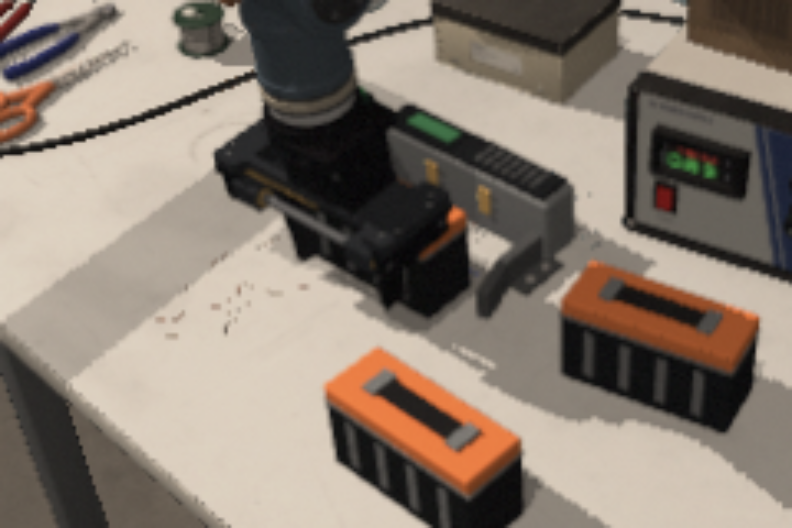

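```bash
python3 -c "
from h import *
i=camera_info('top');P=onplane(i,[[177.3,239.3],[242.4,232.7]],.08);print(P)
c=P.mean(0)[:2];e=P[0]-P[1];t=np.arctan2(-e[0],e[1]);print(np.degrees(t),np.hypot(*e[:2]))
c=c-.027*np.array([np.cos(t),np.sin(t)]);a=np.radians(4.8);d=c-[.605,.156];print(c,'dock frame',d@np.array([[np.cos(a),-np.sin(a)],[np.sin(a),np.cos(a)]]))"
```

```text
[[0.55758092 0.22365013 0.08      ]
 [0.57002401 0.08375016 0.08      ]]
5.082672137697095 0.14045224301387432
[0.53690863 0.15130814] dock frame [-0.06824517  0.00102233]
```

The box is in line with the dock: about 1 mm off in dock y, yaw within 0.5°, and 68 mm still to go. I push on straight.

```bash
python3 -m jog '0 0.007 0.0006 0 0 0 1;0 0.014 0.0012 0 0 0 1;0 0.021 0.0018 0 0 0 1;0 0.028 0.0024 0 0 0 1;0 0.035 0.003 0 0 0 1;0 0.042 0.0036 0 0 0 1;0 0.049 0.0042 0 0 0 1;0 0.055 0.0046 0 0 0 1'; python3 -c "
from h import *
s=read_state();print(s['force'])
p,d=capture('top');cv2.imwrite('pics/t6.png',cv2.resize(p[170:310,130:310],None,fx=4.4,fy=4.2)[:,:,::-1])"
```

```text
time_s: 7.18
position: [0.559, 0.1608, 0.0342]
tcp_rot: [[-0.085, 0.993, 0.078], [0.996, 0.085, 0.005], [-0.002, 0.078, -0.997]]
force: [-6.3, -0.1, -0.5]
opening: 1.001
[-6.263125   -0.08498471 -0.45350982]
```

View pics/t6.png

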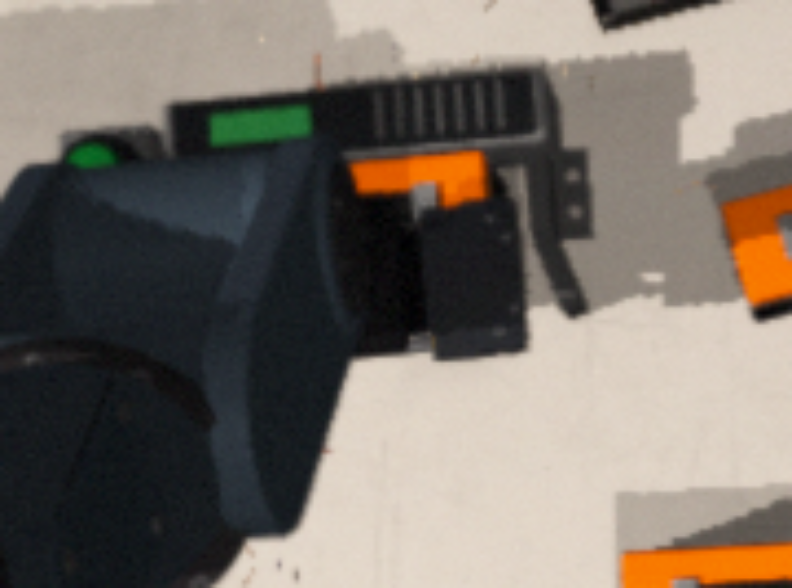

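About 11 mm remain. I advance slowly and watch for the force to rise at the wall.

```bash
python3 -m jog '0 0.003 0.0003 0 0 0 1;0 0.006 0.0005 0 0 0 1;0 0.009 0.0008 0 0 0 1;0 0.011 0.001 0 0 0 1'; python3 -m jog '0 0.001 0.0001 0 0 0 1;0 0.002 0.0002 0 0 0 1'
```

```text
time_s: 7.72
position: [0.5657, 0.1613, 0.0341]
tcp_rot: [[-0.085, 0.994, 0.069], [0.996, 0.085, 0.004], [-0.002, 0.069, -0.998]]
force: [-16.4, -2.6, 11.4]
opening: 1.0
time_s: 7.98
position: [0.5657, 0.1613, 0.0341]
tcp_rot: [[-0.085, 0.994, 0.065], [0.996, 0.085, 0.004], [-0.002, 0.065, -0.998]]
force: [-18.7, -2.7, 14.1]
opening: 1.001
```

```bash
python3 -m jog '0 0.002 0.0002 0 0 0 1;0 0.004 0.0003 0 0 0 1;0 0.004 0.0003 0 0 0 1'
```

```text
time_s: 8.35
position: [0.5659, 0.1614, 0.034]
tcp_rot: [[-0.085, 0.995, 0.057], [0.996, 0.085, 0.003], [-0.002, 0.057, -0.998]]
force: [-23.0, -3.2, 17.3]
opening: 0.997
```

The hand has stalled at 23 N, more than sliding friction could explain, so the box is against the wall. I back away, rise and check.

```bash
python3 -m jog '0 -0.008 -0.0007 0 0 0 1;0 -0.03 -0.003 0 0 0 1;0 -0.07 -0.006 0 0 0 1;0 -0.11 -0.03 0 0 0 1;0 -0.13 -0.08 0 0 0 1;0 -0.13 -0.14 0 0 0 1;0 -0.13 -0.14 0 0 0 1'; python3 -c "
from h import *
p,d=capture('top');print('batt',rect(battery('top',p,(140,180,290,290))));cv2.imwrite('pics/t7.png',cv2.resize(p[170:310,130:310],None,fx=4.4,fy=4.2)[:,:,::-1])
i=camera_info('top');P=cloud(i,d)
p,d=capture('scene');print('batt',rect(battery('scene',p,(190,180,320,250))));cv2.imwrite('pics/s7.png',cv2.resize(p[150:310,140:380],None,fx=3.3,fy=3.3)[:,:,::-1])"
```

```text
time_s: 9.22
position: [0.4432, 0.1509, 0.1683]
tcp_rot: [[-0.086, 0.991, 0.102], [0.996, 0.085, 0.007], [-0.002, 0.102, -0.995]]
force: [-0.9, 0.2, -0.1]
opening: 1.004
batt (array([602.7, 158.8]), array([ 56.5, 141.6]), 'yaw', 4.47)
batt (array([601. , 153.8]), array([ 62.3, 148.9]), 'yaw', 3.95)
```

View pics/t7.png

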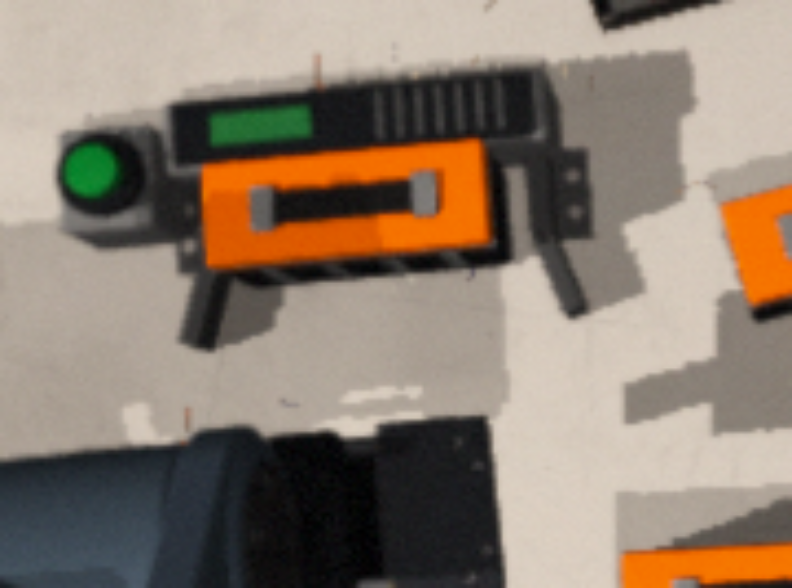

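View pics/s7.png

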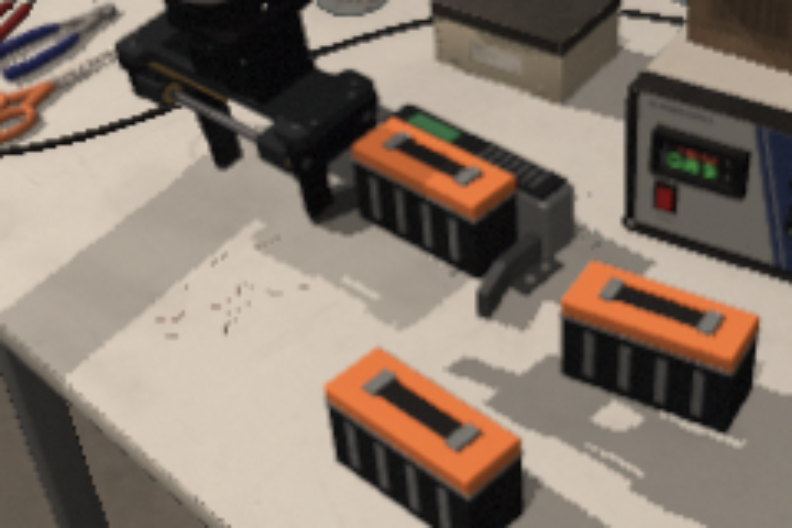

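The box stands home at (602.7,158.8) with yaw 4.5°, which fits the dock. Next I press the button at (622,286), with the fingers shut and the tool vertical.

```bash
python3 -c "
from h import *
plan([.6223,.286,.125],5,0)"
```

```text
shift tool [0.1195 0.1881 0.0572]
turn [ 5.34  0.1  -0.09]
```

```bash
python3 -m jog '0.119 0.03 0 0 0 0 0;0.119 0.09 0.01 5 0 0 0;0.119 0.14 0.03 5 0 0 0;0.119 0.188 0.057 5 0 0 0;0.119 0.188 0.057 5 0 0 0;0.119 0.188 0.057 5 0 0 0;0.119 0.188 0.057 5 0 0 0'; python3 -c "
from h import *
plan([.6223,.286,.099],5,0);plan([.6223,.286,.092],5,0)
p,d=capture('top');cv2.imwrite('pics/t8.png',cv2.resize(p[170:310,100:280],None,fx=4.4,fy=4.2)[:,:,::-1])
p,d=capture('scene');cv2.imwrite('pics/s8.png',cv2.resize(p[130:290,140:380],None,fx=3.3,fy=3.3)[:,:,::-1])"
```

```text
time_s: 10.2
position: [0.6184, 0.2849, 0.1225]
tcp_rot: [[-0.086, 0.996, -0.002], [0.996, 0.086, -0.002], [-0.002, -0.002, -1.0]]
force: [-0.5, -0.1, -0.2]
opening: 0.282
shift tool [0.0008 0.004  0.0234]
turn [-0.13  0.12 -0.09]
shift tool [0.0008 0.0041 0.0304]
turn [-0.13  0.12 -0.09]
```

View pics/s8.png

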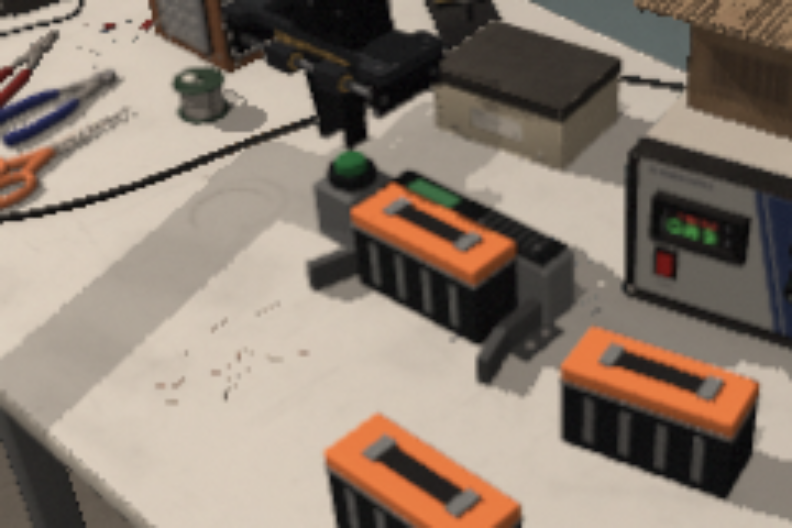

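The fingers hang over the green button at about (350,160) in the crop and are still closing. I let them shut, then descend.

```bash
python3 -m jog '0.001 0.004 0 0 0 0 0;0.001 0.004 0.01 0 0 0 0;0.001 0.004 0.02 0 0 0 0;0.001 0.004 0.026 0 0 0 0;0.001 0.004 0.029 0 0 0 0;0.001 0.004 0.029 0 0 0 0'
```

```text
time_s: 11.05
position: [0.6234, 0.2864, 0.094]
tcp_rot: [[-0.086, 0.996, -0.001], [0.996, 0.086, -0.002], [-0.002, -0.001, -1.0]]
force: [-3.5, 0.1, 4.7]
opening: 0.003
```

Force is 4.7 N with the tip at about 75 mm, so the button is nearly down. I press until the bottom stop shows in the force.

```bash
python3 -m jog '0 0 0.001 0 0 0 0;0 0 0.002 0 0 0 0;0 0 0.003 0 0 0 0;0 0 0.003 0 0 0 0'
```

```text
time_s: 11.55
position: [0.6234, 0.2864, 0.0933]
tcp_rot: [[-0.086, 0.996, -0.0], [0.996, 0.086, -0.002], [-0.002, -0.001, -1.0]]
force: [-5.6, -2.3, 13.5]
opening: 0.006
```

Force is 13.5 N with the motion stalled at about 5.7 mm of travel, so the button is on its stop. I lift off and move away.

```bash
python3 -m jog '0 0 -0.01 0 0 0 0;0 0 -0.05 0 0 0 0;0 0 -0.1 0 0 0 0;0 -0.05 -0.14 0 0 0 0;0.05 -0.1 -0.14 0 0 0 0;0.1 -0.15 -0.14 0 0 0 0;0.1 -0.15 -0.14 0 0 0 0;0.1 -0.15 -0.14 0 0 0 0'; python3 -c "
from h import *
s=read_state();print(s['force'],s['qvel'])
p,d=capture('top');i=camera_info('top');print('batt',rect(battery('top',p,(140,180,290,290))));P=cloud(i,d)
hsv=cv2.cvtColor(p,cv2.COLOR_RGB2HSV); g=cv2.inRange(hsv,(50,120,60),(80,255,255)); g[:190]=0;g[230:]=0;g[:,:135]=0;g[:,165:]=0
print('btn z',np.median(P[g>0],0),(g>0).sum())
cv2.imwrite('pics/t9.png',p[:,:,::-1])"
```

```text
time_s: 12.55
position: [0.4659, 0.3744, 0.2307]
tcp_rot: [[-0.088, 0.996, 0.002], [0.996, 0.088, -0.002], [-0.002, 0.002, -1.0]]
force: [-0.2, -0.3, -0.4]
opening: -0.002
[-0.17879884 -0.27640003 -0.37847191] [-2.58970184  0.85901435 -1.35892067 -0.71790739 -0.16167211 -0.46474663]
batt (array([603. , 158.4]), array([ 55.5, 140.4]), 'yaw', 4.58)
btn z [0.62225939 0.28608149 0.07969879] 122
```

View pics/t9.png

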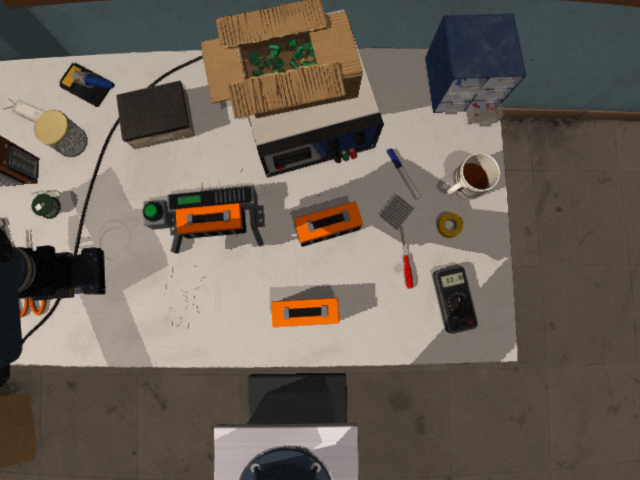

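The box is in the dock at (210,218), the button at (153,211) is back up, the bystanders are where they were and the hand is clear. I hand in.

```bash
python3 -c "
from rig import *
print(hand_in())"
```

```text
the job is handed in; nothing more can be done
None
```

The job is handed in. The leftmost battery box is home in the dock, and the green button was pressed afterwards and is up again. The rig reports no verdict, so these are my own checks.

- **Pushing:** I pushed the box low with the open gripper's fingertips, turning it from about 25° to about 4.6° yaw on the way. I kept pushing until the hand stalled at 23 N against the back wall.
- **Box position:** The last top view puts the box at (603.0, 158.4) mm. That is within 3 mm of my dock estimate both ways and square to it within 0.5°. My two depth estimates of the dock origin, from the wall and from the button, differed by about 2.5 mm. The stall at the wall agrees with the nearer one, from the button.
- **Button:** The press bottomed out at about 5.7 mm of travel with 13.5 N, and afterwards the button top was back at 79.7 mm.
- **Surroundings:** The bystanders looked unmoved in the last picture; I did not measure them. The hand is clear, with the wrist force near zero. The clock showed 12.6 s at the last check.

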